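Dip the gauge rod in the used-oil caddy and hold it up for reading

TASK

Check the level in the used cooking oil caddy: turn the knob on its lid a quarter turn clockwise to its stop so that the cover swings clear of the slanting guide tube, then take the gauge rod from its rest and push it down the tube until its collar stops on the tube's mouth. Draw the rod right out again and finish while still holding it in the gripper, still and level, its tip over the middle of the side plate about 12 cm up, touching nothing else. Leave the cover open, and the plate and the other things on the worktop where they stand.

Things in the scene. Friction and masses are not known exactly. Their poses are not given: they have to be found in the camera images.
- cover_knob (a joint): Turn of the knob on the caddy's lid, about the vertical axis, clockwise seen from above as the value grows. 0: the cover disc (38 mm across, on a bent steel wire arm that the knob carries) lies over the tube's mouth; 1.5 rad: at its stop, the cover swung a quarter turn aside, to the caddy's left as seen from the robot. It starts between 0 and 0.25 and stays where it is left (light friction, 0.05 N m).
- knob_grip (a point): Centre of the knob's black grip bar, on the turning axis, 173 mm above the worktop. The bar is 42 mm long (its x axis, along the cover's arm), 12 mm thick (y) and 30 mm high, so its top is 15 mm above this point; it stands on a round 34 mm hub. Take it from above across its thickness. The wire arm leaves the hub on the bar's -x side and rises to the bar's height there, 55 to 90 mm from the axis. The point's axes turn with the knob.
- guide_tube: Fixed steel guide tube that slants down into the front of the caddy, 40 degrees below level. Origin: centre of its open mouth (155 mm above the worktop); x axis: along the bore, inward and down, away from the robot; y axis level. The mouth is a funnel, 36 mm across outside and 31 mm inside, narrowing within 18 mm to the bore, 15 mm wide, open to 105 mm deep; the rod's tip meets nothing before the collar stops.
- caddy: Used-oil caddy, a closed aluminium box fixed to the worktop, 158 x 178 mm, with a dark lid, its top 136 mm high. Origin: worktop level, 5 mm in front of the middle of the box; -x axis points to its front, where the tube comes out. The knob's axis is 20 mm in front of the origin. It stands at another place and yaw each time.
- rod_grip (a point): The gauge rod, loose, 0.06 to 0.12 kg: this point is the centre of its wooden handle, a bar 80 mm long (x), 16 mm thick (y) and 26 mm high (z). x axis: along the rod to its tip. At the start it lies level in its rest, 70 mm above the worktop, tip roughly away from the robot. From the handle's front end a thin neck leads to the collar, then to the rod, 8 mm thick with a round end.
- rod_collar (a point): Centre of the tip-side face of the rod's collar, a disc 44 mm across and 5 mm thick, 55 mm from the handle's centre along the rod. This face stops on the tube's mouth.
- rod_tip (a point): The very tip of the gauge rod, 155 mm from the handle's centre, 100 mm beyond the collar's face.
- rod_rest: Wooden rest for the rod, fixed, 200 x 56 mm base 10 mm thick, origin under its middle, x axis along the rod. A saddle 70 to 84 mm behind its middle (its lips reach 67 mm up) carries the rear end of the handle, an open-topped slotted post 69 to 81 mm in front of its middle (82 mm high) carries the rod; the handle's middle is free beneath and at both sides, its centre 40 mm behind the rest's origin. Rest and plate stand to the left and right of the work, either way round.
- plate: Loose side plate, 180 mm across, 22 mm high; origin: centre of its underside, on the worktop.
- mug: Bystander: loose spotted mug, 91 mm high, at the back left; leave it. Origin at its underside.
- glass_tumbler: Bystander: loose clear glass, 92 mm high, at the back right; leave it. Origin at its underside.
- timer: Bystander: loose egg timer, 62 mm wide, 51 mm high, near the robot in the middle; leave it. Origin at its underside.
- gauge_rod: The whole gauge rod; origin and axes as point rod_grip.

How it is judged:
By the outcome, as a careful person would: the job done as asked, in the order asked, and still so for the second after the job is handed in, while the arm keeps its last pose, push and grip.
It also fails if it takes over 64 s, if anything falls off the work surface, if the arm or the gripper's body presses on something with over 40 N, if the wrist force passes 120 N, or if a joint passes its speed limit or range.

ROBOT

A 6-joint arm with a two-finger parallel gripper is mounted at the origin on a cart in front of the work surface, level with it; the furniture and walls round the work are solid. World frame = base frame: x ahead of the robot, y to its left, z up, the work surface at z = 0. Lengths are in m, angles in degrees, forces in N, time in s.
With the tool pointing down it reaches from about 0.25 to 0.725 m from the base axis. Payload 9.7 kg.
Tool frame: the origin (TCP) lies between the finger pads; the fingertips stand 11 mm ahead of it and the grasp point (between the pads) lies 8 mm behind it; y points along the fingers, x is the direction in which the jaws open and shut, and the axes are right-handed (so a half turn about y gives the same grasp; the last joint's range is limited). The gripper opens to 85 mm and grips with 20 to 120 N. Pads are 22 mm wide; open, the fingers measure 114 mm over their backs; the gripper's body (76 mm by 85 mm) begins 54 mm behind the grasp point. The pads swing forward as they close: fully open they stand 13 mm farther back than shut.
Start: joints at [-71.276, 4.979, 10.078, 95.1, 0, 90], TCP at [0.177, -0.521, 0.211] pointing down, gripper open.
Joint ranges: [-179.16, 179.16], [-48.56, 103.87], [-65.8, 70.77], [-126.05, 130.52], [-82.76, 87.17], [-180, 180]. Speed limits (degrees/s): [127.2, 127.2, 147.25, 180, 180, 180].

INTERFACE

Orientations are given as [roll, pitch, yaw] about the fixed x, y, z axes, in that order (R = Rz(yaw) Ry(pitch) Rx(roll)).
In Python, from workcell import bot, vision gives the robot as it stands. The module is installed in compiled form; this text tells all that it offers.
- The arm moves only by the shell command python3 -m crank 'ROWS' [OPENING] [FORCE]. ROWS is text: rows parted by semicolons, each of 6 numbers parted by spaces: the shift along the tool's x, y, z in m, then the turn, a rotation vector about the tool's x, y, z in rad. A call has 1 to 8 rows; each row is the pose to reach, as a shift and turn from the pose commanded when the call began, along the tool's axes at that moment; what a row does not reach only later rows make up. A row lasts 1/10 s, in which the tool goes at most 50 mm and 8.59 degrees, less where a joint would pass 70% of its speed; a pose out of reach is approached as far as the arm can. A call with a gripper value outside its range is refused whole. OPENING is the gripper's target within -1 to 1 (shut at 1, half-way at 0, fully open at -1), set as the call begins (- or left out, the last holds). The fingers move at their own pace and stop on an object; FORCE is the grip in N (left out, the last holds). Time passes only in rows, so rows that repeat a pose let the fingers close. It gives the time, the measured TCP pose, the force and the opening at its end, in the units of the state.
- bot.get_obs(): the state, without advancing time (a new reading comes with each control period).
- vision.camera(name): name is "side" or "top" or "wrist"; returns the picture (420x560x3 uint8, red, green, blue); there is no depth.
- vision.get_calibration(name): a dict with "fx", "fy", "cx", "cy" (pixels), "rvec" (rotation vector, rad) and "tvec" (3), from world to camera coordinates, as OpenCV has them. Camera axes: x right, y down, z forward; pixel columns grow to the right and rows downward; lengths in m; the calibration is good to about 2 mm. A picture is of the moment at which its call begins: read the wrist's pose just before it. get_calibration takes no time and is no camera call; for the wrist camera it gives the pose at the moment of the call.
- bot.job_done(): hands the job in, once; it reports no verdict.
The state is a dict: "time": time; "q": joint angles; "qd": joint speeds; "joint_efforts": joint torques, N m; "ee_pos": TCP position; "tcp_rot": TCP orientation; "wrist_force": force on the tool from outside, world axes, zero at the start; "torque": the same for the moment, N m; "opening": finger opening in m.
Only numpy, scipy, OpenCV 4.12 (cv2) and the standard library are available. Lean on these libraries where they do the work, as an engineer would, in place of code of your own. Each camera call takes 0.05 s, during which the arm holds its last target. There are 200 camera calls.

## Working session

There is one attempt and no reset: what is moved stays moved. The work goes in short steps, Python scripts to look and compute and a shell command to move; the robot and the scene stay as the last step left them, time stands still between calls to the robot, and variables do not carry over. Pictures are saved under pics/ and viewed, about 8 in all and at most 12, crops included, and the job is handed in when it is done.

```bash
mkdir -p pics
python3 - <<'E'
from workcell import bot, vision
import cv2
print(bot.get_obs())
for n in("side","top"):
    im=vision.camera(n); cv2.imwrite(f"pics/{n}0.png",im[...,::-1]); print(n,vision.get_calibration(n))
E
```

```text
{'time': 0.0, 'q': array([-7.12763031e+01,  5.01297897e+00,  1.00342676e+01,  9.51003344e+01,
        2.01242663e-04,  8.99986291e+01]), 'qd': array([ 0.0697937 , -0.04399577,  0.04309522, -0.04224909, -0.00841833,
        0.11423709]), 'joint_efforts': array([-2.01796436e-03, -5.20398867e+01,  4.64798284e+01,  1.65203400e-02,
       -7.91346508e-06, -1.86095389e-05]), 'ee_pos': array([ 0.17646953, -0.52064428,  0.2103634 ]), 'tcp_rot': array([-8.99997969e+01,  7.90457254e-02, -7.12749322e+01]), 'wrist_force': array([ 0.27854356, -0.60350318,  0.21940498]), 'torque': array([ 0.00258924, -0.02960436, -0.00593216]), 'opening': 0.08541186351181501}
side {'fx': 428.25573044261296, 'fy': 428.25573044261296, 'cx': 274.93141761065493, 'cy': 207.45333374551512, 'rvec': array([ 1.9981531 , -0.11360206,  0.09311091]), 'tvec': array([-0.55456073,  0.15567277,  1.07009704])}
top {'fx': 412.35093775398343, 'fy': 412.35093775398343, 'cx': 277.50426261962764, 'cy': 216.32806482445392, 'rvec': array([ 2.13161099, -2.12110929,  0.17816336]), 'tvec': array([0.00381784, 0.59187253, 0.88827624])}
```

View pics/top0.png

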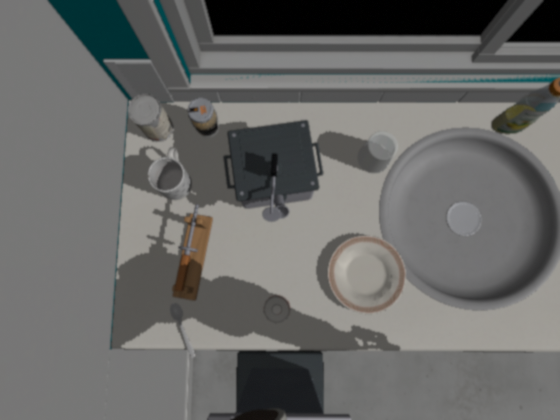

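View pics/side0.png

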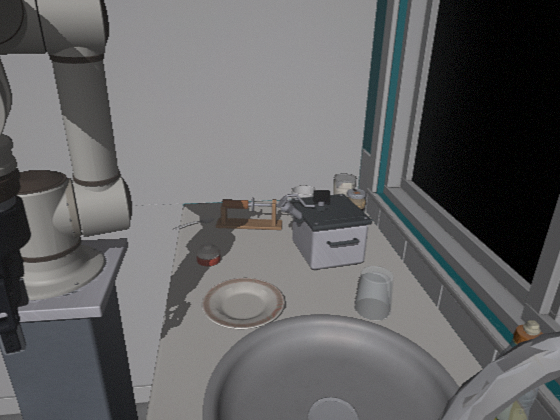

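The top view shows the caddy near (273,163), with the knob at (275,160) and the cover at (272,213). The rest is on the left around (192,256), the plate at (366,274), and the timer at (277,309). I'll enlarge it for accuracy.

```bash
cat > h.py <<'E'
import numpy as np, cv2
from workcell import bot, vision
from scipy.spatial.transform import Rotation as Ro
def cal(n):
    c=vision.get_calibration(n); K=np.array([[c['fx'],0,c['cx']],[0,c['fy'],c['cy']],[0,0,1]]); return K,np.array(c['rvec'],float),np.array(c['tvec'],float)
def px2w(n,u,v,z,C=None):
    K,r,t=C or cal(n); R=cv2.Rodrigues(r)[0]; d=R.T@np.linalg.solve(K,[u,v,1]); c=-R.T@t
    return c+d*(z-c[2])/d[2]
def w2px(n,p,C=None):
    K,r,t=C or cal(n); return cv2.projectPoints(np.atleast_2d(np.array(p,float)),r,t,K,None)[0][:,0]
def tool():
    o=bot.get_obs(); return o['ee_pos'],Ro.from_euler('xyz',o['tcp_rot'],degrees=True),o
def crop(im,x0,y0,x1,y1,s,f):
    cv2.imwrite(f,cv2.resize(im[y0:y1,x0:x1,::-1],None,fx=s,fy=s,interpolation=cv2.INTER_CUBIC))
E
python3 - <<'E'
from h import *
im=cv2.imread('pics/top0.png')[...,::-1]
im=np.clip(im.astype(float)*1.6,0,255).astype('uint8')
crop(im,165,115,330,305,3.15,'pics/topc.png')
for nm,u,v,z in [('knobtop',275,157,.188),('cover',272,213,.17),('plate',366,274,.02),('timer',277,309,.05),('handle',188,262,.07),('tip',196,212,.07)]: print(nm,px2w('top',u,v,z).round(3))
E
```

```text
knobtop [0.688 0.011 0.188]
cover [0.578 0.017 0.17 ]
plate [ 0.464 -0.197  0.02 ]
timer [0.385 0.007 0.05 ]
handle [0.486 0.203 0.07 ]
tip [0.598 0.189 0.07 ]
```

View pics/topc.png

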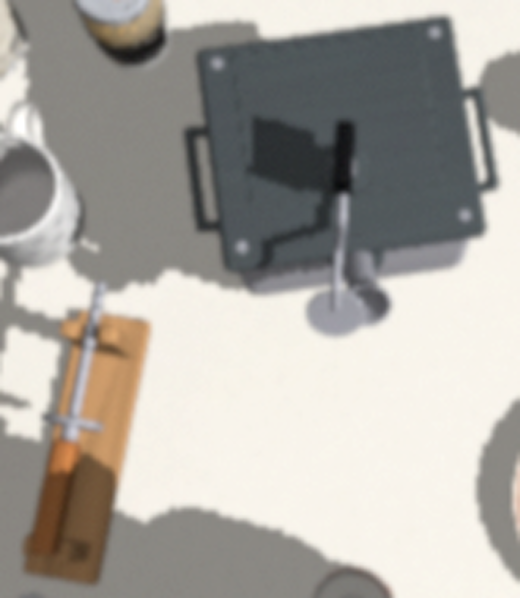

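Run:
```python
from h import *
K,r,t=cal('top'); print('cam',-cv2.Rodrigues(r)[0].T@t)
P=lambda u,v,z:px2w('top',165+u/3.15,115+v/3.15,z)[:2]
L=np.array([P(*p,.136) for p in [(197,52),(448,17),(484,233),(230,270)]])
S=np.array([P(*p,.136) for p in [(217,63),(435,32),(465,215),(241,247)]])
for q in(L,S):
    c=q.mean(0); fr=(q[0]+q[1]-q[2]-q[3]); a=np.arctan2(fr[1],fr[0]); lf=(q[0]+q[3]-q[1]-q[2]);b=np.arctan2(lf[1],lf[0])-np.pi/2
    y=(a+b)/2;print(c.round(4),np.degrees([a,b]).round(2),'knob',(c-.025*np.array([np.cos(y),np.sin(y)])).round(4))
print('mouthdark',P(372,304,.155),'cover',P(336,312,.185),'bar far/near top',P(345,122,.188),P(343,160,.188))
print('tip',P(99,285,.07),'collar',P(74,425,.07),'h front',P(66,440,.08),'hrear',P(40,548,.08))
B=np.array([P(*p,.01) for p in [(68,318),(150,321),(97,583),(25,570)]]);print('base',B.round(3),B.mean(0))
```

```text
cam [ 0.42819374 -0.00098377  0.97775841]
[0.6988 0.0166] [9.12 8.62] knob [0.6741 0.0128]
[0.7011 0.0168] [8.48 8.63] knob [0.6764 0.0131]
mouthdark [ 0.5836144  -0.00541498] cover [0.57280239 0.01706586] bar far/near top [0.69482658 0.0122725 ] [0.66979445 0.01336371]
tip [0.61266006 0.18910331] collar [0.51251043 0.20265808] h front [0.50117009 0.20550806] hrear [0.42751978 0.22000698]
base [[0.599 0.224]
 [0.597 0.162]
 [0.402 0.194]
 [0.412 0.247]] [0.50261521 0.20695496]
```

```bash
python3 -m crank '-.021 -.015 .04 0 -.14 0;-.042 -.03 .08 0 -.28 0;-.063 -.045 .12 0 -.42 0;-.084 -.06 .16 0 -.56 0;-.105 -.075 .2 0 -.7 0;-.126 -.09 .24 0 -.84 0;-.147 -.09 .28 0 -.98 0;-.168 -.09 .32 0 -1.12 0' -1; python3 -c "
from h import *
p,R,o=tool();print(o['q'],o['time']);print(R.inv().apply(np.array([.62,.013,.30])-p))"
```

```text
time: 0.9
ee_pos: [0.4268, -0.2576, 0.3014]
tcp_rot: [-90.0, -0.0, -6.8]
wrist_force: [0.8, -0.8, -0.4]
opening: 0.0856
[-3.11097535e+01  9.56138029e-01  1.61551093e+01  1.05160952e+02
 -2.44334096e-04  6.56671240e+01] 0.9
[0.15991976 0.00140921 0.29147211]
```

```bash
python3 -m crank '.027 0 .037 0 -.14 0;.054 0 .074 0 -.28 0;.08 0 .112 0 -.42 0;.107 0 .149 0 -.56 0;.134 0 .186 0 -.7 0;.16 0 .223 0 -.84 0;.187 0 .261 0 -.98 0;.214 0 .298 0 -1.12 0';  python3 -m crank '0 0 0 0 -.14 0;0 0 0 0 -.28 0;0 0 0 0 -.42 0;0 0 0 0 -.535 0;0 0 0 0 -.535 0;0 0 0 0 -.535 0'
python3 - <<'E'
from h import *
p,R,o=tool();print(o['q'],o['time'],p,o['tcp_rot'])
C=cal('wrist'); im=vision.camera('wrist'); crop(im,0,0,560,420,1.4,'pics/w1.png')
np.savez('w1.npz',K=C[0],r=C[1],t=C[2])
print(w2px('wrist',[[.675,.013,.188],[.582,-.001,.155]],C))
E
```

```text
time: 1.7
ee_pos: [0.6758, 0.0119, 0.3008]
tcp_rot: [-90.0, 0.0, 57.4]
wrist_force: [1.0, -0.7, 0.4]
opening: 0.0859
time: 2.3
ee_pos: [0.6749, 0.0102, 0.3007]
tcp_rot: [-90.0, 0.0, 87.5]
wrist_force: [0.2, -0.3, 0.1]
opening: 0.085
[ 8.65440544e-01  2.93548366e+01  5.08962212e+01  1.11575153e+02
 -8.95091364e-04  3.34179177e+00] 2.3 [0.67490648 0.01019033 0.3007274 ] [-8.99663415e+01  2.86198442e-03  8.75236499e+01]
[[290.17229215 193.69368259]
 [268.66410285  77.12659596]]
```

View pics/w1.png

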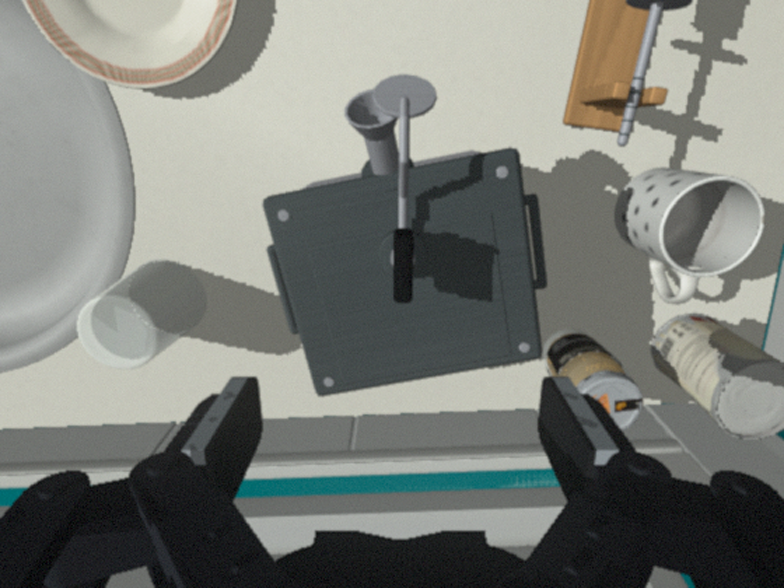

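Run:
```python
from h import *
d=np.load('w1.npz');C=(d['K'],d['r'],d['t']);print('cam',-cv2.Rodrigues(C[1])[0].T@C[2],C[0][0,0])
P=lambda u,v,z:px2w('',u/1.4,v/1.4,z,C)[:2]
q=np.array([P(*p,.136) for p in [(328,382),(524,348),(502,172),(283,215)]]);print(q.round(4),np.linalg.norm(np.diff(q,axis=0),axis=1))
q=np.array([P(*p,.136) for p in [(324,395),(541,357),(517,149),(264,200)]]);c=q.mean(0);print('lid',q.round(4),c)
print('bar ctr',P(402,267,.188),'bar ends',P(403,232,.188),P(403,302,.188),'cover',P(404,96,.185),'mouth',P(372,110,.155),'L edge',P(346,108,.155))
print('tube lower part', P(383,165,.13), 'rod tip',P(623,141,.07),'rod mid',P(655,8,.07))
print('plate?',P(135,88,.02))
```

```text
cam [0.5941601  0.01261244 0.4633195 ] 344.63099713878734
[[ 0.7757 -0.0501]
 [ 0.7537  0.0984]
 [ 0.6246  0.0791]
 [ 0.6468 -0.0692]] [0.15007588 0.13044139 0.15000032]
lid [[ 0.7868 -0.0542]
 [ 0.7616  0.1114]
 [ 0.6104  0.0886]
 [ 0.6361 -0.0808]] [0.69874754 0.01625312]
bar ctr [0.67231742 0.01058957] bar ends [0.65130569 0.01205179] [0.69438974 0.01026993] cover [0.5778002  0.01564958] mouth [ 0.58303076 -0.00354518] L edge [ 0.58122509 -0.01906042]
tube lower part [6.17118774e-01 3.99072971e-04] rod tip [0.61121544 0.18640666] rod mid [0.51979746 0.20025557]
plate? [ 0.55175629 -0.21138278]
```

```bash
python3 -m crank '0 .032 -.001 0 0 0;0 .064 -.001 0 0 0;0 .096 -.001 0 0 0;0 .128 -.001 0 0 0;0 .128 -.001 0 0 0'; python3 -m crank '0 0 0 0 0 0;0 0 0 0 0 0;0 0 0 0 0 0;0 0 0 0 0 0;0 0 0 0 0 0;0 0 0 0 0 0;0 0 0 0 0 0;0 0 0 0 0 0' 1 40; python3 -m crank '0 0 0 0 .11 0;0 0 0 0 .22 0;0 0 0 0 .33 0;0 0 0 0 .44 0;0 0 0 0 .55 0;0 0 0 0 .66 0;0 0 0 0 .77 0;0 0 0 0 .88 0';  python3 -c "
from h import *
p,R,o=tool();print(o['torque'],o['q'])"
```

```text
time: 2.85
ee_pos: [0.6737, 0.01, 0.1679]
tcp_rot: [-89.5, 0.0, 87.6]
wrist_force: [-0.4, 0.0, 0.5]
opening: 0.0852
time: 3.65
ee_pos: [0.6759, 0.0102, 0.1731]
tcp_rot: [-90.0, -0.0, 87.7]
wrist_force: [-0.3, 0.4, 0.7]
opening: 0.0001
time: 4.45
ee_pos: [0.6759, 0.0102, 0.173]
tcp_rot: [-90.0, 0.0, 37.0]
wrist_force: [0.4, -0.3, -0.6]
opening: 0.0
[ 0.06468583 -0.03078948  0.00013125] [8.60321329e-01 2.25820625e+01 2.68552180e+01 9.42787899e+01
 7.39440026e-04 5.38217203e+01]
```

Run:
```python
from h import *
im=vision.camera('wrist'); im2=vision.camera('side')
a=cv2.resize(im,(480,360)); b=cv2.resize(im2[150:290,200:400],(514,360),interpolation=cv2.INTER_CUBIC)
cv2.imwrite('pics/c2.png',cv2.resize(np.hstack([a,b]),(800,290))[...,::-1])
```

```text
(no output)
```

View pics/c2.png

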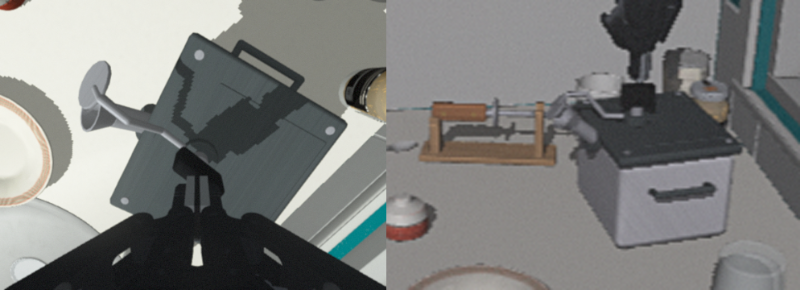

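Run:
```python
from h import *
p,R,o=tool();print(p,o['tcp_rot'],o['opening'])
s=np.array([800/994*480/560,290/360*360/420])
for n in('wrist','side'):
    q=w2px(n,[p,p+R.apply([0,.011,0]),[.674,.011,.188],[.674,.011,.158],[.653,.012,.188],[.695,.010,.188]])
    print(n,(q*s if n=='wrist' else (q-[200,150])*[514/200*800/994,360/140*290/360]+[386,0]).round(0).tolist())
```

```text
[0.67587377 0.01012065 0.17306022] [-8.99974853e+01  3.36786068e-03  3.72067906e+01] 8.100470266571309e-05
wrist [[199.0, 174.0], [199.0, 168.0], [198.0, 182.0], [197.0, 164.0], [174.0, 164.0], [220.0, 199.0]]
side [[637.0, 93.0], [636.0, 101.0], [636.0, 82.0], [634.0, 104.0], [619.0, 82.0], [653.0, 81.0]]
```

Run:
```python
from h import *
im=vision.camera('wrist'); im2=vision.camera('side')
a=cv2.resize(im[190:330,210:360],(420,392),interpolation=cv2.INTER_CUBIC); b=cv2.resize(im2[150:230,290:360],(343,392),interpolation=cv2.INTER_CUBIC)
m=np.hstack([a,b]).astype(float)/255
cv2.imwrite('pics/c3.png',(255*m**.5).astype('uint8')[...,::-1])
```

```text
(no output)
```

View pics/c3.png

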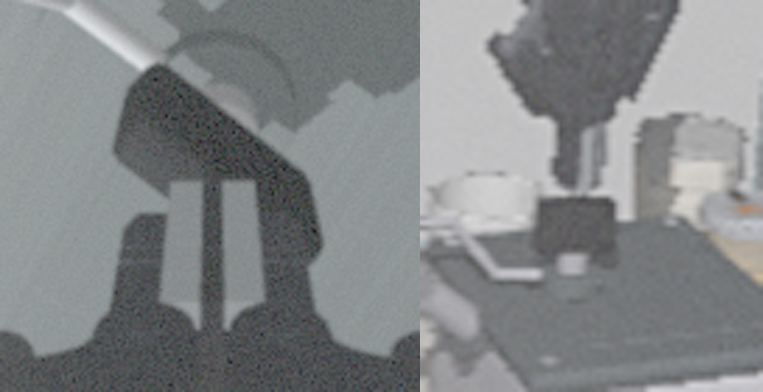

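Run:
```python
from h import *
d=np.load('w1.npz');C=(d['K'],d['r'],d['t'])
p=np.array([.6749,.0102,.3007]);R=Ro.from_euler('xyz',[-90,0,87.5],degrees=True)
for y in(-.03,-.015,-.002,.011):
  print(y,[(w2px('',p+R.apply([.0425,y,z]),C)[0]*1.4).round(0).tolist() for z in(-.011,.011)])
# now, shut
p,R,o=tool()
for y in(-.03,-.015,0,.011): print(y,[((w2px('wrist',p+R.apply([0.0,y,z]))[0]-[210,190])*2.8).round(0).tolist() for z in(-.011,.011)])
S=np.array([px2w('top',165+u/3.15,115+v/3.15,.136)[:2] for u,v in [(217,63),(435,32),(465,215),(241,247)]]);print(np.linalg.norm(np.diff(S,axis=0),axis=1))
```

```text
-0.03 [[536.0, 430.0], [542.0, 368.0]]
-0.015 [[524.0, 404.0], [530.0, 347.0]]
-0.002 [[516.0, 385.0], [520.0, 331.0]]
0.011 [[508.0, 369.0], [512.0, 318.0]]
-0.03 [[220.0, 321.0], [221.0, 197.0]]
-0.015 [[219.0, 270.0], [220.0, 155.0]]
0 [[219.0, 228.0], [219.0, 120.0]]
0.011 [[218.0, 200.0], [219.0, 98.0]]
[0.15055163 0.13041869 0.15077351]
```

```bash
python3 -m crank '0 -.03 0 0 0 0;0 -.06 0 0 -.11 0;0 -.06 0 0 -.22 0;0 -.06 0 0 -.33 0;0 -.06 0 0 -.44 0;0 -.06 0 0 -.58 0;0 -.06 0 0 -.73 0;0 -.06 0 0 -.88 0' -1; python3 -m crank '0 .03 .001 0 0 0;0 .06 .002 0 0 0;0 .075 .002 0 0 0;0 .085 .002 0 0 0;0 .085 .002 0 0 0'; python3 -m crank '0 0 0 0 0 0;0 0 0 0 0 0;0 0 0 0 0 0;0 0 0 0 0 0;0 0 0 0 0 0;0 0 0 0 0 0;0 0 0 0 0 0;0 0 0 0 0 0' 1 40
python3 - <<'E'
from h import *
im=vision.camera('wrist'); im2=vision.camera('side')
a=cv2.resize(im[150:360,180:400],(420,400),interpolation=cv2.INTER_CUBIC); b=cv2.resize(im2[150:230,290:360],(343,400),interpolation=cv2.INTER_CUBIC)
m=np.hstack([a,b]).astype(float)/255
cv2.imwrite('pics/c4.png',(255*m**.5).astype('uint8')[...,::-1])
E
```

```text
time: 5.45
ee_pos: [0.6759, 0.0101, 0.2331]
tcp_rot: [-90.0, 0.0, 88.2]
wrist_force: [0.2, 0.0, 0.8]
opening: 0.0854
time: 5.95
ee_pos: [0.6734, 0.0102, 0.1469]
tcp_rot: [-89.9, 0.0, 87.8]
wrist_force: [0.5, 0.5, 1.3]
opening: 0.0855
time: 6.75
ee_pos: [0.6741, 0.0118, 0.1487]
tcp_rot: [-90.0, -0.1, 87.8]
wrist_force: [-1.0, 7.2, 3.0]
opening: 0.011
```

View pics/c4.png

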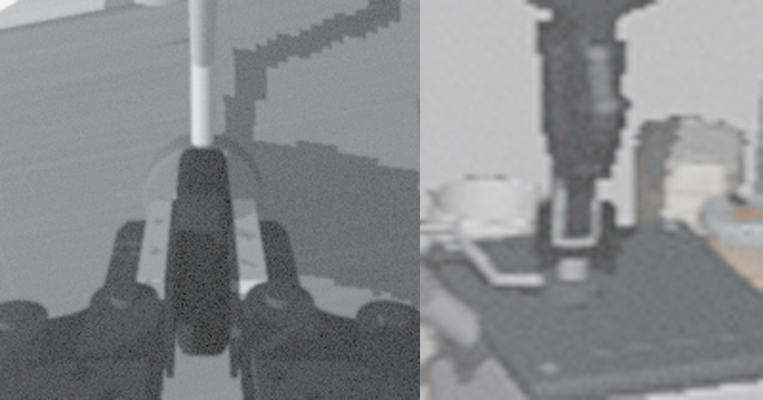

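```bash
python3 -m crank '.001 0 0 0 .11 0;.001 0 0 0 .22 0;.001 0 0 0 .33 0;.001 0 0 0 .44 0;.001 0 0 0 .55 0;.001 0 0 0 .66 0;.001 0 0 0 .77 0;.001 0 0 0 .88 0'; python3 -m crank '0 0 0 0 .1 0;0 0 0 0 .2 0;0 0 0 0 .3 0;0 0 0 0 .36 0;0 0 0 0 .4 0;0 0 0 0 .42 0;0 0 0 0 .42 0'; python3 -c "
from h import *
p,R,o=tool();print(o['torque'],o['q'])"
```

```text
time: 7.65
ee_pos: [0.6748, 0.0134, 0.1487]
tcp_rot: [-89.9, -0.2, 37.1]
wrist_force: [4.3, 10.3, 0.5]
opening: 0.0111
time: 8.35
ee_pos: [0.6755, 0.0138, 0.1487]
tcp_rot: [-89.8, -0.3, 13.3]
wrist_force: [7.0, 12.2, -0.4]
opening: 0.011
[ 2.14080072 -1.32487737 -0.02426936] [ 1.06799898 21.826887   23.16970414 91.12926312  0.22521572 77.75656209]
```

```bash
python3 -m crank '0 0 0 0 .02 0;0 0 0 0 .04 0;0 0 0 0 .04 0'; python3 -c "
from h import *
p,R,o=tool();print(o['torque'])";python3 -m crank '0 0 0 0 .02 0;0 0 0 0 .04 0;0 0 0 0 .04 0'; python3 -c "
from h import *
p,R,o=tool();print(o['torque'])"
```

```text
time: 8.65
ee_pos: [0.6756, 0.0138, 0.1487]
tcp_rot: [-89.8, -0.3, 11.1]
wrist_force: [7.3, 11.2, 0.5]
opening: 0.0108
[ 2.15330703 -1.41359807  0.78436849]
time: 8.95
ee_pos: [0.6756, 0.0139, 0.1488]
tcp_rot: [-89.8, -0.2, 8.8]
wrist_force: [6.8, 11.2, -0.3]
opening: 0.0111
[ 2.07497271 -1.49117827  1.34972057]
```

```bash
cat >> h.py <<'E'
def go(pos,R2):
    p,R,o=tool(); print('shift',R.inv().apply(np.array(pos)-p).round(4),'turn',(R.inv()*R2).as_rotvec().round(3),'q',o['q'].round(1),o['time'])
def frame(u,a): # u rod dir, a approach -> tool R (x=jaw, y=a)
    a=np.array(a)/np.linalg.norm(a); x=np.cross(a,-np.array(u)); x/=np.linalg.norm(x); return Ro.from_matrix(np.c_[x,a,np.cross(x,a)])
E
python3 -m crank '0 0 0 0 0 0;0 0 0 0 0 0;0 0 0 0 0 0;0 -.02 0 0 0 0;0 -.06 0 0 0 0;0 -.1 0 0 0 0;0 -.1 0 0 0 0' -1;python3 -m crank '-.02 0 .028 0 -.14 0;-.043 0 .056 0 -.28 0;-.065 0 .084 0 -.42 0;-.086 0 .112 0 -.56 0;-.108 0 .14 0 -.7 0;-.13 0 .168 0 -.84 0;-.15 0 .196 0 -.98 0;-.173 0 .224 0 -1.12 0'
python3 - <<'E'
from h import *
y=np.radians(-8.2);u=np.array([np.cos(y),np.sin(y),0]);t=np.radians(20)
a=np.sin(t)*u-np.array([0,0,np.cos(t)])
R2=frame(u,a);print(R2.as_matrix().round(2)); h=np.array([.459,.2105,.07]);go(h+.033*a+[0,0,.12],R2)
E
```

```text
time: 9.65
ee_pos: [0.675, 0.0109, 0.2547]
tcp_rot: [-90.1, -0.5, 8.6]
wrist_force: [1.3, -0.1, 0.2]
opening: 0.0855
time: 10.45
ee_pos: [0.4681, 0.2072, 0.2478]
tcp_rot: [-90.0, 0.0, 73.1]
wrist_force: [0.4, 0.8, 1.2]
opening: 0.0854
[[ 0.14  0.34 -0.93]
 [ 0.99 -0.05  0.13]
 [-0.   -0.94 -0.34]]
shift [ 0.0022  0.0889 -0.0015] turn [-0.348 -0.15  -0.027] q [23.9  0.7  9.8 99.1 -0.  40.8] 10.45
```

```bash
python3 -m crank '.001 .03 0 -.116 -.05 -.009;.002 .06 -.001 -.232 -.1 -.018;.002 .089 -.0015 -.348 -.15 -.027;.002 .089 -.0015 -.348 -.15 -.027;.002 .089 -.0015 -.348 -.15 -.027'
python3 - <<'E'
from h import *
p,R,o=tool();print(p,o['tcp_rot'],o['q'].round(1))
C=cal('wrist'); im=vision.camera('wrist');np.savez('w2.npz',K=C[0],r=C[1],t=C[2])
m=(255*(im/255)**.6).astype('uint8'); crop(m,0,0,560,420,1.4,'pics/w2.png')
y=np.radians(-8.2);u=np.array([np.cos(y),np.sin(y),0]);h=np.array([.459,.2105,.07])
print((w2px('',[h+[0,0,.013],h+.04*u+[0,0,.013],h-.04*u+[0,0,.013],h+.055*u,h+.155*u],C)*1.4).round(0).tolist())
E
```

```text
time: 10.95
ee_pos: [0.4706, 0.2082, 0.1599]
tcp_rot: [-109.9, -0.1, 81.5]
wrist_force: [0.9, 1.0, 1.0]
opening: 0.0856
[0.47064591 0.20816151 0.15992527] [-1.09903012e+02 -8.00802200e-02  8.14943355e+01] [ 31.2 -17.7 -18.9  73.3 -12.5  38. ]
[[403.0, 222.0], [403.0, 287.0], [403.0, 142.0], [403.0, 294.0], [403.0, 405.0]]
```

View pics/w2.png

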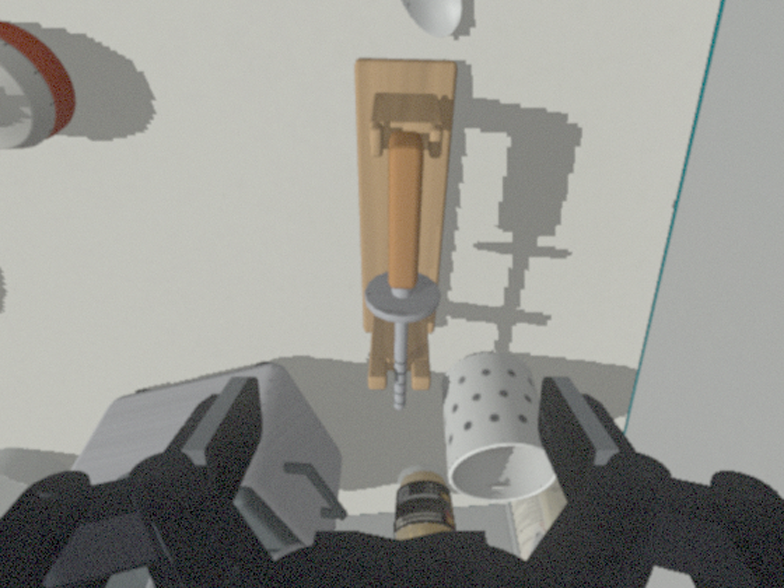

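```bash
python3 -m crank '0 .028 .01 0 0 0;0 .057 .0205 0 0 0;0 .085 .031 0 0 0;0 .113 .041 0 .01 0;0 .113 .041 0 .01 0'; python3 -m crank '0 0 0 0 0 0;0 0 0 0 0 0;0 0 0 0 0 0;0 0 0 0 0 0;0 0 0 0 0 0;0 0 0 0 0 0;0 0 0 0 0 0;0 0 0 0 0 0' 1 60;  python3 - <<'E'
from h import *
p,R,o=tool();print(p,o['tcp_rot'],o['q'].round(1),o['torque'])
im=vision.camera('wrist'); im2=vision.camera('side')
a=cv2.resize(im,(480,360)); b=cv2.resize(im2[180:240,210:300],(540,360),interpolation=cv2.INTER_CUBIC)
m=cv2.resize(np.hstack([a,b]),(800,282))/255.
cv2.imwrite('pics/c5.png',(255*m**.6).astype('uint8')[...,::-1])
E
```

```text
time: 11.5
ee_pos: [0.4728, 0.2083, 0.039]
tcp_rot: [-109.9, -0.2, 80.9]
wrist_force: [-0.0, 0.3, 0.4]
opening: 0.0856
time: 12.3
ee_pos: [0.4718, 0.2085, 0.04]
tcp_rot: [-110.1, -0.3, 81.0]
wrist_force: [-1.8, 0.6, 5.2]
opening: 0.0149
[0.47183013 0.20846676 0.03999785] [-110.06445784   -0.28419838   80.9752666 ] [ 31.3 -16.5 -31.3  59.5 -12.6  38.6] [-0.10375676  0.20738174 -0.09120826]
```

View pics/c5.png

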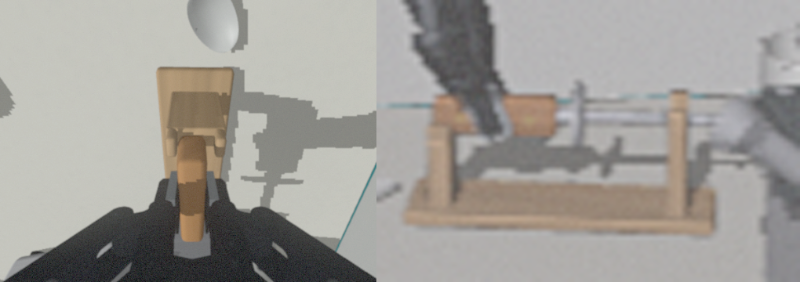

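```bash
python3 -m crank '0 -.02 -.007 0 0 0;0 -.05 -.018 0 0 0;0 -.085 -.031 0 0 0;0 -.12 -.043 0 0 0;0 -.15 -.055 0 0 0;0 -.15 -.055 0 0 0;0 -.15 -.055 0 0 0';  python3 - <<'E'
from h import *
p,R,o=tool();print(p,o['tcp_rot'],o['q'].round(1),o['torque'],o['opening'])
im=vision.camera('top'); im2=vision.camera('side')
cv2.imwrite('pics/top6.png',im[...,::-1]);cv2.imwrite('pics/side6.png',im2[...,::-1])
a=cv2.resize(im[110:260,165:325],(480,450),interpolation=cv2.INTER_CUBIC); b=cv2.resize(im2[150:240,215:335],(320,240),interpolation=cv2.INTER_CUBIC)
b=np.vstack([b,np.zeros((210,320,3),'uint8')])
m=np.hstack([a,b])/255.
cv2.imwrite('pics/c6.png',(255*m**.6).astype('uint8')[...,::-1])
E
```

```text
time: 13.1
ee_pos: [0.4717, 0.2076, 0.1989]
tcp_rot: [-110.0, -0.3, 81.0]
wrist_force: [1.4, 0.0, -1.1]
opening: 0.015
[0.4717441  0.20762942 0.19892342] [-110.00315901   -0.26098568   80.97983056] [ 31.2 -17.3 -14.2  77.3 -12.6  38.5] [0.02968737 0.36303005 0.06220679] 0.014982613519079412
```

View pics/c6.png

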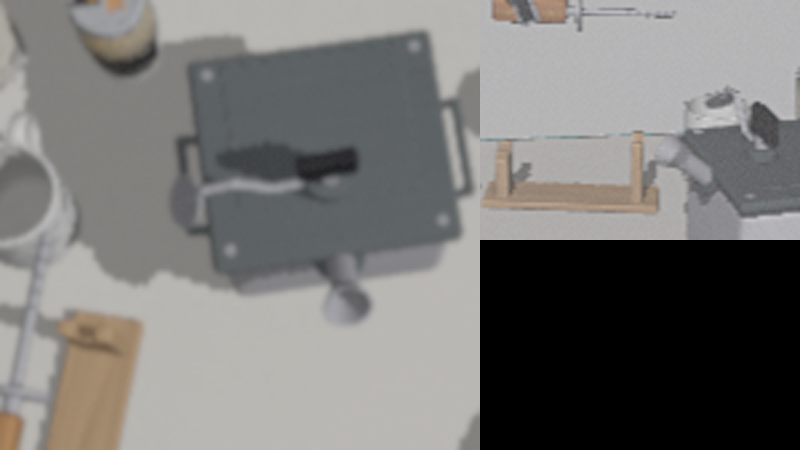

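```bash
cat >> h.py <<'E'
def tri(a,b):
    P=[]
    for n in('top','side'):
        K,r,t=cal(n); P.append(K@np.c_[cv2.Rodrigues(r)[0],t])
    X=cv2.triangulatePoints(P[0],P[1],np.array(a,float),np.array(b,float))[:,0]; return X[:3]/X[3]
E
python3 - <<'E'
from h import *
T=tri((179.3,190),(288.5,155.2));Cc=tri((172.3,241.7),(252.1,155.2));print('tip',T,'collar',Cc,np.linalg.norm(T-Cc))
print('mouth top@.155',px2w('top',280.6,211.2,.155),'tri',tri((280.6,211.2),(285.5,206.6)))
p,R,o=tool()
for X in(T,Cc):print('in tool',R.inv().apply(X-p).round(4))
u=(T-Cc)/np.linalg.norm(T-Cc);print('u',u)
E
```

```text
tip [0.61501012 0.19072249 0.22176238] collar [0.51412119 0.19909271 0.22217096] 0.10123637072866488
mouth top@.155 [ 5.84229468e-01 -3.46414678e-04  1.55000000e-01] tri [ 5.84294978e-01 -2.74932743e-04  1.49426971e-01]
in tool [ 0.0063  0.0261 -0.1445]
in tool [-0.0012 -0.0087 -0.0497]
u [ 0.99656798 -0.08267997 -0.00403584]
```

```bash
cat >> h.py <<'E'
HT=np.array([.001,-.029,.001]); UT=np.array([.017,.342,-.94]); UT/=np.linalg.norm(UT)
AT=np.array([0,.94,.342]); M=np.array([.584,-.0005,.155]); yw=np.radians(8.5)
e=np.array([np.cos(yw),np.sin(yw),0]); Z=np.array([0,0,1.]); D=np.cos(np.radians(40))*e-np.sin(np.radians(40))*Z
def rodgoal(tip,u,dn): # rod dir u, rod 'down' dn
    u=u/np.linalg.norm(u)
    A=np.c_[UT,np.cross(AT,UT),np.cross(UT,np.cross(AT,UT))]; B=np.c_[u,np.cross(dn,u),np.cross(u,np.cross(dn,u))]
    nz=lambda m:m/np.linalg.norm(m,axis=0)
    R2=Ro.from_matrix(nz(B)@nz(A).T); go(tip-R2.apply(HT+.155*UT),R2); return R2
DN=-np.sin(np.radians(40))*e-np.cos(np.radians(40))*Z
def rodnow():
    p,R,o=tool(); h=p+R.apply(HT); u=R.apply(UT); print('tip',(h+.155*u).round(4),'collar-mouth in tube axes',[float(round(np.dot(h+.055*u-M,v),4)) for v in (D,np.cross(Z,e),DN)],'F',o['wrist_force'].round(1),'tq',o['torque'].round(2))
E
python3 - <<'E'
from h import *
rodnow(); R2=rodgoal(M-.04*D,D,DN); print(R2.as_matrix().round(2))
E
```

```text
tip [0.614  0.1881 0.2238] collar-mouth in tube axes [-0.0736, 0.2106, -0.0282] F [-0.4  0.3 -0.6] tq [ 0.1   0.36 -0.1 ]
shift [-0.2361 -0.0551 -0.0129] turn [ 0.69  -0.299  0.014] q [ 31.2 -17.2 -14.4  77.3 -12.6  38.5] 13.2
[[-0.13 -0.34 -0.93]
 [ 0.99 -0.06 -0.12]
 [-0.01 -0.94  0.34]]
```

```bash
python3 -m crank '-.03 -.007 -.0016 .086 -.037 .002;-.059 -.014 -.003 .173 -.075 .003;-.0885 -.021 -.005 .259 -.112 .005;-.118 -.0275 -.0065 .345 -.15 .007;-.1475 -.0345 -.008 .431 -.187 .009;-.177 -.041 -.01 .518 -.224 .01;-.2065 -.048 -.011 .604 -.262 .012;-.236 -.055 -.013 .69 -.299 .014'; python3 -m crank '0 0 0 0 0 0;0 0 0 0 0 0';python3 - <<'E'
from h import *
rodnow(); R2=rodgoal(M-.04*D,D,DN)
im=vision.camera('top'); im2=vision.camera('side')
a=cv2.resize(im[180:250,235:335],(500,350),interpolation=cv2.INTER_CUBIC); b=cv2.resize(im2[140:224,240:312],(300,350),interpolation=cv2.INTER_CUBIC)
m=np.hstack([a,b])/255.
cv2.imwrite('pics/c7.png',(255*m**.6).astype('uint8')[...,::-1])
E
```

```text
time: 14.0
ee_pos: [0.4276, -0.026, 0.2532]
tcp_rot: [-69.8, 0.5, 97.8]
wrist_force: [0.2, -0.4, -1.8]
opening: 0.0145
time: 14.2
ee_pos: [0.4283, -0.025, 0.2522]
tcp_rot: [-70.0, 0.5, 97.7]
wrist_force: [0.3, 0.5, 0.5]
opening: 0.0152
tip [ 0.5544 -0.0051  0.1801] collar-mouth in tube axes [-0.1391, -0.0001, -0.0001] F [0.3 0.5 0.5] tq [ 0.14 -0.36  0.03]
shift [ 0.     -0.0003  0.0009] turn [-0.    -0.001  0.002] q [ -0.9   9.6  16.8 116.9  -3.4  -7.9] 14.2
```

View pics/c7.png

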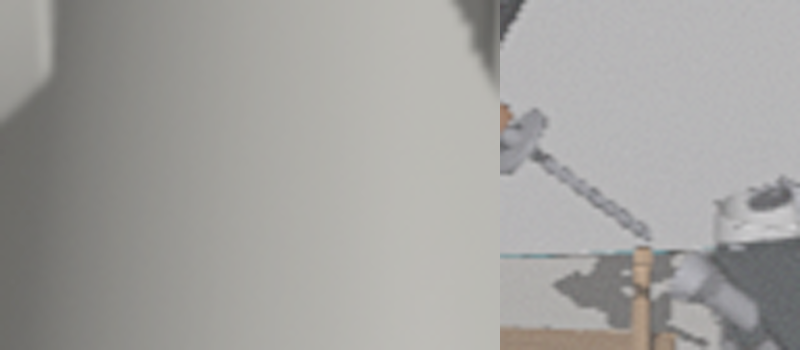

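Run:
```python
from h import *
print((w2px('side',[M-.04*D,M,M-.14*D,M+.04*D])-[240,140])*4.167+[500,0])
p,R,o=tool();print('D in tool',R.inv().apply(D).round(4))
```

```text
[[642.36665102 234.3878499 ]
 [690.87690853 268.99834183]
 [513.37847183 142.35897677]
 [737.75754681 302.4461534 ]]
D in tool [ 0.0162  0.3439 -0.9389]
```

```bash
python3 -m crank '.0003 .0069 -.0188 0 0 0;.0006 .0138 -.0376 0 0 0;.0009 .0206 -.0563 0 0 0;.001 .024 -.0657 0 0 0;.001 .024 -.0657 0 0 0'; python3 -c "from h import *;rodnow()"; python3 -m crank '.0002 .0052 -.0141 0 0 0;.0005 .0103 -.0282 0 0 0;.0006 .012 -.0329 0 0 0;.0006 .012 -.0329 0 0 0'; python3 -c "from h import *;rodnow();p,R,o=tool();print(R.inv().apply(o['wrist_force']))"
```

```text
time: 14.8
ee_pos: [0.4811, -0.0162, 0.2081]
tcp_rot: [-70.1, 0.6, 97.8]
wrist_force: [-0.3, -0.4, -1.9]
opening: 0.0149
tip [0.6073 0.0041 0.1362] collar-mouth in tube axes [-0.0697, 0.0009, -0.0008] F [-0.3 -0.4 -1.9] tq [ 0.05 -0.25 -0.02]
time: 15.2
ee_pos: [0.5083, -0.0128, 0.1857]
tcp_rot: [-70.1, 0.6, 97.8]
wrist_force: [-0.3, 0.1, -2.7]
opening: 0.0151
tip [0.6345 0.0073 0.1138] collar-mouth in tube axes [-0.0344, 0.0002, -0.0011] F [-0.3  0.1 -2.7] tq [ 0.05 -0.2   0.02]
[ 0.12400853  2.63938197 -0.63647418]
```

```bash
python3 -m crank '.0002 .0034 -.0094 0 0 0;.0003 .0076 -.0207 0 0 0;.0003 .0076 -.0207 0 0 0'; python3 -c "from h import *;rodnow()"; python3 -m crank '0 .0014 -.0038 0 0 0;.0001 .0021 -.0056 0 0 0;.0001 .0021 -.0056 0 0 0'; python3 -c "from h import *;rodnow()"; python3 -m crank '0 .001 -.0028 0 0 0;.0001 .0014 -.0038 0 0 0;.0001 .0014 -.0038 0 0 0'; python3 -c "from h import *;rodnow()"
```

```text
time: 15.5
ee_pos: [0.5248, -0.0105, 0.1712]
tcp_rot: [-70.1, 0.6, 97.8]
wrist_force: [-0.1, -0.1, -2.9]
opening: 0.0149
tip [0.651  0.0096 0.0993] collar-mouth in tube axes [-0.0123, 0.0, -0.0008] F [-0.1 -0.1 -2.9] tq [ 0.02 -0.34 -0.03]
time: 15.8
ee_pos: [0.5287, -0.01, 0.1684]
tcp_rot: [-70.1, 0.6, 97.8]
wrist_force: [-3.9, -1.4, -3.5]
opening: 0.015
tip [0.655  0.0102 0.0966] collar-mouth in tube axes [-0.0075, 0.0, -0.0012] F [-3.9 -1.4 -3.5] tq [-0.05  0.46  0.  ]
time: 16.1
ee_pos: [0.5312, -0.0096, 0.1663]
tcp_rot: [-70.0, 0.6, 97.8]
wrist_force: [-6.9, -2.4, -1.7]
opening: 0.0149
tip [0.6574 0.0105 0.0943] collar-mouth in tube axes [-0.0042, 0.0, -0.0012] F [-6.9 -2.4 -1.7] tq [-0.28  1.4   0.  ]
```

```bash
python3 -m crank '.0001 .0014 -.0038 0 0 0;.0001 .0021 -.0056 0 0 0;.0001 .0021 -.0056 0 0 0'; python3 -c "from h import *;rodnow()"; python3 -m crank '0 .0014 -.0038 0 0 0;.0001 .0021 -.0056 0 0 0;.0001 .0021 -.0056 0 0 0'
python3 - <<'E'
from h import *
rodnow()
im=vision.camera('side'); b=cv2.resize(im[150:230,230:330],(750,600),interpolation=cv2.INTER_CUBIC)/255.
q=(w2px('side',[M,M-.055*D,M-.095*D])-[230,150])*7.5;print(q.round(0).tolist())
cv2.imwrite('pics/c8.png',(255*b**.6).astype('uint8')[...,::-1])
E
```

```text
time: 16.4
ee_pos: [0.5315, -0.0097, 0.1661]
tcp_rot: [-69.7, 0.6, 97.8]
wrist_force: [-32.3, -5.7, 22.6]
opening: 0.0149
tip [0.6573 0.0103 0.0933] collar-mouth in tube axes [-0.0036, -0.0001, -0.0009] F [-32.3  -5.7  22.6] tq [-1.02  7.16  0.16]
time: 16.7
ee_pos: [0.5317, -0.0097, 0.1661]
tcp_rot: [-69.3, 0.6, 97.8]
wrist_force: [-56.5, -8.0, 47.2]
opening: 0.0148
tip [0.6569 0.0102 0.0925] collar-mouth in tube axes [-0.0033, -0.0002, -0.0007] F [-56.5  -8.   47.2] tq [-1.82 13.28  0.16]
[[419.0, 409.0], [298.0, 323.0], [206.0, 258.0]]
```

View pics/c8.png

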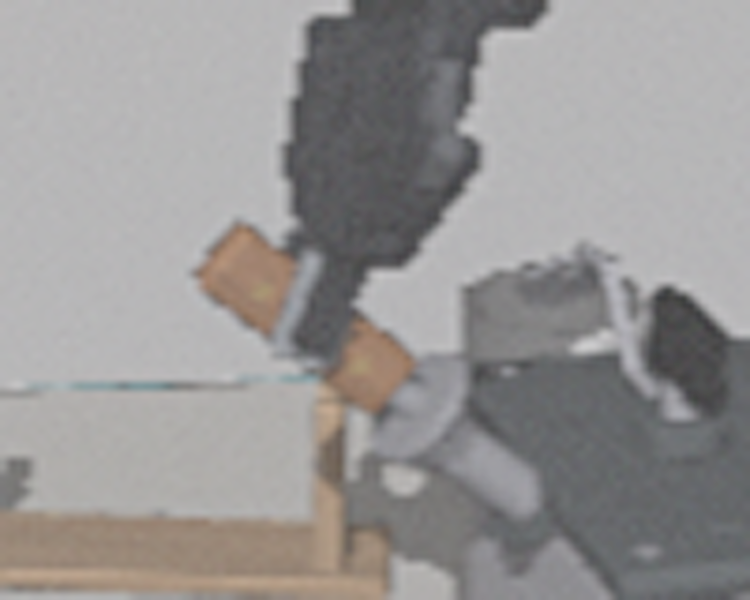

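```bash
python3 -m crank '-.0001 -.0034 .0094 0 0 0;-.0003 -.0069 .0188 0 0 0;-.0007 -.0138 .0376 0 0 0;-.001 -.0206 .0563 0 0 0;-.0014 -.0289 .0789 0 0 0;-.0018 -.0378 .1033 0 0 0;-.0023 -.0482 .1315 0 0 0;-.0027 -.0567 .155 0 0 0'; python3 -m crank '0 0 0 0 0 0;0 0 0 0 0 0'; sed -i 's/^AT=/HT=HT+.0035*UT; AT=/' h.py
python3 - <<'E'
from h import *
rodnow()
Pl=px2w('top',366,274,.02);print(Pl)
# plate centre by ellipse from top0
for yaw in(0,-15,-25):
    y=np.radians(yaw);u=np.array([np.cos(y),np.sin(y),0]);rodgoal(np.array([Pl[0],Pl[1],.14]),u,-Z)
E
```

```text
time: 17.55
ee_pos: [0.4155, -0.0268, 0.2656]
tcp_rot: [-70.3, 0.6, 97.8]
wrist_force: [-0.0, -0.3, -0.4]
opening: 0.0149
time: 17.75
ee_pos: [0.4167, -0.0267, 0.2645]
tcp_rot: [-70.3, 0.6, 97.8]
wrist_force: [0.3, 0.7, -1.9]
opening: 0.0151
tip [ 0.5459 -0.0062  0.1908] collar-mouth in tube axes [-0.1526, 0.0, -0.0021] F [ 0.3  0.7 -1.9] tq [ 0.07 -0.36 -0.01]
[ 0.46376426 -0.19713335  0.02      ]
shift [-0.1549  0.1854  0.064 ] turn [-0.691  0.155 -0.01 ] q [ -1.1   8.   16.4 117.8  -3.5  -8.1] 17.75
shift [-0.1176  0.1818  0.0549] turn [-0.681  0.422 -0.009] q [ -1.1   8.   16.4 117.8  -3.5  -8.1] 17.75
shift [-0.0947  0.1775  0.0439] turn [-0.669  0.6   -0.009] q [ -1.1   8.   16.4 117.8  -3.5  -8.1] 17.75
```

```bash
python3 -m crank '-.0118 .024 .0049 -.084 .075 -.001;-.0237 .0479 .0097 -.167 .15 -.002;-.0355 .0719 .0146 -.251 .225 -.003;-.0474 .0958 .0195 -.335 .3 -.005;-.0592 .1198 .0243 -.418 .375 -.006;-.071 .1437 .0292 -.502 .45 -.007;-.0829 .1677 .034 -.585 .525 -.008;-.0947 .1916 .0389 -.669 .6 -.009'; python3 -m crank '0 0 0 0 0 0;0 0 0 0 0 0;0 0 0 0 0 0'
python3 - <<'E'
from h import *
rodnow();p,R,o=tool();print(o['q'],o['opening'],R.apply(UT))
y=np.radians(-25);u=np.array([np.cos(y),np.sin(y),0]);rodgoal(np.array([.464,-.197,.125]),u,-Z)
im=vision.camera('top'); im2=vision.camera('side');cv2.imwrite('pics/topF.png',im[...,::-1]);cv2.imwrite('pics/sideF.png',im2[...,::-1])
tip=np.array([.464,-.197,.125])
print(w2px('top',tip),w2px('side',[tip,tip-.1*u,tip-.155*u]))
a=cv2.resize(im,(400,300)); b=cv2.resize(im2[190:340,170:310],(400,428),interpolation=cv2.INTER_CUBIC)
a=np.vstack([a,np.zeros((128,400,3),'uint8')])
cv2.imwrite('pics/cF.png',(255*(np.hstack([a,b])/255.)**.6).astype('uint8')[...,::-1])
E
```

```text
time: 18.55
ee_pos: [0.3283, -0.1365, 0.0967]
tcp_rot: [-110.0, 0.0, 63.9]
wrist_force: [-1.0, -0.5, -1.0]
opening: 0.0149
time: 18.85
ee_pos: [0.3293, -0.1361, 0.0996]
tcp_rot: [-109.9, 0.1, 64.1]
wrist_force: [-0.1, -0.2, -0.6]
opening: 0.0148
tip [ 0.4637 -0.1973  0.1263] collar-mouth in tube axes [-0.159, -0.1218, 0.1707] F [-0.1 -0.2 -0.6] tq [0.15 0.29 0.  ]
[-20.96390268 -47.57576598 -42.81913245  74.9476144   -1.75054918
   4.61849414] 0.014824050157122728 [ 0.90683478 -0.42148182 -0.00194125]
shift [0.0006 0.0015 0.0004] turn [-0.002  0.002 -0.001] q [-21.  -47.6 -42.8  74.9  -1.8   4.6] 18.85
[[376.39070268 272.0181039 ]] [[242.29766562 258.22305686]
 [199.10607194 250.17298732]
 [176.42996169 245.94660323]]
```

Run:
```python
import cv2,numpy as np
from h import px2w,tri
for n,(x0,x1,y0,y1),st in (('side',(228,264,246,272),2),('top',(350,396,258,288),2)):
    A=cv2.cvtColor(cv2.imread(f'pics/{n}0.png'),6).astype(int);B=cv2.cvtColor(cv2.imread(f'pics/{n}F.png'),6).astype(int)
    print(n,'cols',x0,'rows',y0)
    d=np.abs(A-B)[y0:y1,x0:x1]
    for i in range(0,d.shape[0]): print(y0+i,''.join('#' if v>25 else '+' if v>12 else '.' for v in d[i]))
# plate rim: bounding of bright/rim pixels in top0
A=cv2.imread('pics/top0.png'); hsv=cv2.cvtColor(A,cv2.COLOR_BGR2HSV)[215:330,310:425]
m=((hsv[...,1]>50)&(hsv[...,2]>80)).astype('uint8'); pts=cv2.findNonZero(m); print(len(pts), cv2.fitEllipse(cv2.convexHull(pts)), 'offset 310,215')
```

```text
side cols 228 rows 246
246 ####+...............................
247 ####................................
248 ###+................................
249 ###.................................
250 ##+.................................
251 #+..................................
252 +...................................
253 ....................................
254 #...................................
255 +.+###..............................
256 ...##+.+##+.........................
257 +..#+...#+.+#.......................
258 ##+##..++...++......................
259 ....##+##+..#.......................
260 ........+###........................
261 ....................................
262 #+..................................
263 #####+..............................
264 ##########+.........................
265 ..+############+....................
266 .......+############+...............
267 ...........+############+...........
268 ................+############+......
269 .....................+#########+....
270 .......................+++#####+....
271 ............................+#+.....
top cols 35
[... 960 characters left out ...]
#+.................
277 ......................+#####+.................
278 ......................+#####+.................
279 ......................#####+..................
280 .....................+####+...................
281 .....................#####+...................
282 ....................+#####+...................
283 ....................#####++...................
284 ...................+####++....................
285 ...................#####+.....................
286 ..................+#####+.....................
287 ..................+#####+.....................
828 ((56.359397888183594, 58.950801849365234), (73.24883270263672, 75.9513168334961), 135.7720489501953) offset 310,215
```

```bash
python3 -c "
from workcell import bot
print(bot.get_obs()['qd'].round(2));bot.job_done();o=bot.get_obs();print(o['time'],o['ee_pos'],o['opening'])"
```

```text
[ 0.06 -0.08 -0.38  0.05  0.01 -0.01]
the job is handed in; nothing more can be done
the job is handed in; nothing more can be done
```

I turned the knob to its stop, pushed the gauge rod down the tube until the collar stopped, drew it out again, and handed in at about 19 s. The arm is holding the rod level with its tip over the plate.

**What the last checks showed**
- **Cover:** the top view shows it swung clear of the tube. The torque at the knob rose to about 1.35 N m at the stop.
- **Insertion:** the collar sat flat on the funnel in the side view. The stop was firm, with a wrist force of about 74 N, below the 120 N limit.
- **Final pose:** the tip is at about (0.464, -0.197, 0.126) m and the rod is level to within 0.2°. The grip reads 15 mm open and the wrist force is near 0.
- **Around the plate:** comparing pictures from before and after showed no change in the parts of the plate I compared. I did not compare the mug, glass or timer.

**What failed or disagreed**
- **First knob grasp:** it closed on nothing, just above the bar. The real fingertips were about 25 mm farther back than stated, so I used the measured offset from then on.
- **Tip position:** the side camera shows the tip about 2 pixels (around 4 mm) short of where I predicted. The top camera agrees within about 1 mm.
- **Final picture:** the viewer's 12-picture limit was reached, so I checked the last pose from numbers and picture differences only.
- **Joint 2:** it finished about 1° inside its lower limit.

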